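# Slide the trivet out over the board edge

### The arm

A 7-joint arm with a two-finger parallel gripper is mounted at the origin on a cart in front of the work surface, level with it; the furniture and walls round the work are solid. World frame = base frame: x ahead of the robot, y to its left, z up, the work surface at z = 0. Lengths are in m, angles in degrees, forces in N, time in s.
With the tool pointing down it reaches from about 0.425 to 0.95 m from the base axis. Payload 16.7 kg.
Tool frame: the origin (TCP) lies midway between the tips of the shut fingers; the grasp point (between the pads) lies 19 mm behind it; y points along the fingers, x is the direction in which the jaws open and shut, and the axes are right-handed (so a half turn about y gives the same grasp; the last joint's range is limited). The gripper opens to 94 mm and grips with 3 to 60 N. Pads are 16 mm wide; open, the fingers measure 119 mm over their backs; the gripper's body (75 mm by 177 mm) begins 78 mm behind the grasp point.
Start: joints at [63.398, 24.414, 4.234, 92.017, -1.954, 63.644, -3.845], TCP at [0.209, -0.642, 0.178] pointing down, gripper open.
Joint ranges: [-163.25, 163.25], [-28.42, 122.38], [-70.27, 78.77], [12.13, 141.07], [-58.53, 238.53], [9.26, 117.41], [-156.51, 156.51]. Speed limits (degrees/s): [108.29, 108.29, 136.94, 136.94, 172.46, 172.46, 172.46].

### API

Orientations are given as [roll, pitch, yaw] about the fixed x, y, z axes, in that order (R = Rz(yaw) Ry(pitch) Rx(roll)).
In Python, from cell import manip gives the robot as it stands.
- The arm moves only by the tool arm_command, never from a script. Its argument "plan" is one flat list of numbers, 6 for each row, row after row: the shift along the tool's x, y, z in cm, then the turn, a rotation vector about the tool's x, y, z in rad. In form: [tx, ty, tz, ax, ay, az, tx, ty, tz, ax, ay, az, ...]. A call has 1 to 8 rows; each row shifts and turns the commanded pose from where the row before left it, along the tool's axes as they then stand; what a row does not reach is not made up. A row lasts 1/12 s, in which the tool goes at most 41.7 mm and 7.16 degrees, less where a joint would pass 70% of its speed; a pose out of reach is approached as far as the arm can. A call with a gripper value outside its range is refused whole. "jaw" is the closure, from 0 (fully open) to 1 (shut), set as the call begins (left out, the last holds). The fingers move at their own pace and stop on an object; "squeeze" is the grip in N (left out, the last holds). Time passes only in rows, so rows that do not move let the fingers close. It gives the time, the measured TCP pose, the force and the opening at its end, in the units of the state.
- manip.sense(): the state, without advancing time (a new reading comes with each control period).
- manip.capture(name): name is "scene" or "top" or "wrist"; returns the picture (420x560x3 uint8, red, green, blue); there is no depth.
- manip.camera_info(name): a dict with "K" (3x3 intrinsics, pixels), "R" (3x3) and "t" (3): a world point X has camera coordinates R X + t. Camera axes: x right, y down, z forward; pixel columns grow to the right and rows downward; lengths in m; the calibration is good to about 2 mm. A picture is of the moment at which its call begins: read the wrist's pose just before it. camera_info takes no time and is no camera call; for the wrist camera it gives the pose at the moment of the call.
- manip.finish_job(): hands the job in, once; it reports no verdict.
The state is a dict: "t": time; "q": joint angles; "qd": joint speeds; "effort": joint torques, N m; "tcp_pos": TCP position; "orientation": TCP orientation; "wrist_force": force on the tool from outside, world axes, zero at the start; "torque": the same for the moment, N m; "gripper_width": opening from 0.0 (shut) to 1.0 (fully open).
Only numpy, scipy, OpenCV 4.12 (cv2) and the standard library are available. Lean on these libraries where they do the work, as an engineer would, in place of code of your own. Each camera call takes 0.05 s, during which the arm holds its last target.

### The job

On the pastry board, first push the honey jar away from you, across the dark strip, until it stands wholly beyond it. Then slide the trivet to the right, along the near side of the strip, until just its white end stands out over the board's right-hand edge, square to it, ready to be picked up by hand. Only push: neither may be lifted or tipped, both stay on the board, the other things are left alone, and the robot ends clear of everything.

Things in the scene. Friction and masses are not known exactly. Their poses are not given: they have to be found in the camera images.
- board: Fixed light-wood pastry board, 300 mm (its x) x 280 mm (its y). Origin under its centre on the worktop; its flat top is 40 mm above that. Its x points to the robot's left, its y toward the robot, both turned a little, so the right-hand edge is at x = -150 mm. A flush dark strip, 6 mm wide, runs all along x at y = -35 mm; the far side of it (y below -35 mm) is 105 mm deep.
- board_edge (a point): Middle of the board's right-hand edge, at the level of its top (board x = -150 mm); axes as the board's.
- trivet: Loose flat trivet of dark wood lying on the board on the near side of the strip, to the left of the jar, 110 mm (its x) x 90 mm (its y) x 10 mm thick, about 0.13 to 0.25 kg. Origin at the centre of its underside, z up. The 35 mm of it at its -x end, which looks to the board's right-hand edge, is dipped in white paint. It starts up to 0.3 rad out of square with the board.
- trivet_line (a point): Middle of the line where the trivet's white paint ends, on its underside, 20 mm from its centre toward the white end (trivet x = -20 mm).
- honey_jar: Loose upright orange jar with a pale wooden lid, 55 mm in diameter and 81 mm high, 0.2 to 0.36 kg, standing on the board on the near side of the strip between the trivet and the right-hand edge. Origin at the centre of its underside, z up.
- pepper_jar: Bystander: small spice jar with a green cap, 41 mm in diameter, 97 mm high, on the far side of the strip, near board x = 30, y = -110 mm. Origin at the centre of its underside. Leave it.
- steel_tumbler: Bystander: steel tumbler, 68 mm wide, 74 mm high, on the board's far left corner. Leave it.
- tablespoon: Bystander: steel tablespoon, 188 mm long, lying left of the board. Leave it.
- teal_beaker: Bystander: teal beaker, 67 mm wide, 98 mm high, left of the board. Leave it.

How it is judged (in metres and radians):
On the way, in this order (a step that is already met when the one before it is completed fails the run):
1. the honey jar stands upright beyond the dark strip (y of honey_jar in the frame of board below -0.062 m and angle between honey_jar's own z axis and vertical below 0.1 rad and height (world z) of honey_jar between 0.035 and 0.045 m), for 0.2 s.
2. the trivet's white end stands out over the right-hand edge (x of trivet_line in the frame of board_edge between -0.008 and 0.008 m and y of trivet in the frame of board between 0.005 and 0.1 m and angle between the x axis of trivet and the x axis of board, either way round below 0.14 rad and angle between trivet's own z axis and vertical below 0.06 rad and height (world z) of trivet between 0.036 and 0.044 m), for 0.2 s.
At the end, for the whole second after the job is handed in: White paint ends within 8 mm of the board's right-hand edge line; trivet flat on the board, square within 0.14 rad, centre at board y 5 to 100 mm; honey jar upright on the board, centre at board y below -62 mm; both at rest (all of step 1 and all of step 2 and linear speed of each of trivet, honey_jar below 0.01 m/s); the robot touches nothing.
It fails at once if the trivet is lifted, tipped or dropped (height (world z) of trivet above 0.06 m or height (world z) of trivet below 0.025 m or angle between trivet's own z axis and vertical above 0.25 rad).
It fails at once if the honey jar is lifted, tipped or dropped (height (world z) of honey_jar above 0.06 m or height (world z) of honey_jar below 0.025 m or angle between honey_jar's own z axis and vertical above 0.4 rad).
It fails at once if a bystander is disturbed (distance of any of pepper_jar, steel_tumbler, tablespoon, teal_beaker from where it was at the start of the episode above 0.02 m).
It also fails if it takes over 59 s, if anything falls off the work surface, if the arm or the gripper's body presses on something with over 40 N, if the wrist force passes 120 N, or if a joint passes its speed limit or range.

## Working session

There is one attempt and no reset: what is moved stays moved. The work goes in short steps, Python scripts to look and compute and a tool call to move; the robot and the scene stay as the last step left them, time stands still between calls to the robot, and variables do not carry over. Pictures are saved under pics/ and viewed, and the job is handed in when it is done.

Besides the shell and the picture viewer there is one more tool, called after ">>>" as name(argument=value, ...) on one line, values as JSON. arm_command: Moves the arm, as the interface text tells. Its arguments: {"type":"object","properties":{"plan":{"type":"array"},"jaw":{"type":"number"},"squeeze":{"type":"number"}},"required":["plan"]}

```bash
mkdir -p pics; ls; python3 - <<'E'
from cell import manip
import cv2,numpy as np
print(manip.sense())
for n in ("scene","top","wrist"):
    ci=manip.camera_info(n); print(n,np.round(ci["K"],1).tolist(),np.round(ci["R"],3).tolist(),np.round(ci["t"],3).tolist())
    if n!="wrist":
        im=manip.capture(n); cv2.imwrite(f"pics/{n}0.png",im[:,:,::-1])
E
```

```text
pics
{'t': 0.0, 'q': array([63.39852446, 24.44960794,  4.23009228, 92.05157925, -1.95399557,
       63.64412302, -3.84452123]), 'qd': array([ 0.08828375,  0.00463325, -0.06665718, -0.01822606,  0.0275642 ,
       -0.09353455,  0.03595744]), 'effort': array([ 3.76406955e-03, -9.35794973e+01,  3.66788238e+00, -4.54178810e+01,
       -4.88687865e-02,  2.01905239e-02,  1.77848037e-04]), 'tcp_pos': array([ 0.20882321, -0.64138842,  0.17778059]), 'orientation': array([-9.00046858e+01,  7.30436262e-02, -7.19649814e+01]), 'wrist_force': array([ 0.56434817, -0.28328049, -0.82293184]), 'torque': array([-0.06877972,  0.03317865,  0.02287453]), 'gripper_width': 0.996243125719263}
scene [[498.2, 0.0, 281.9], [0.0, 498.2, 214.4], [0.0, 0.0, 1.0]] [[-0.742, -0.671, 0.003], [-0.463, 0.508, -0.726], [0.485, -0.54, -0.687]] [0.349, 0.321, 0.864]
top [[482.8, 0.0, 273.4], [0.0, 482.8, 202.6], [0.0, 0.0, 1.0]] [[-0.009, -1.0, 0.007], [-0.985, 0.008, -0.173], [0.173, -0.009, -0.985]] [-0.055, 0.526, 1.024]
wrist [[326.5, 0.0, 282.4], [0.0, 326.5, 205.9], [0.0, 0.0, 1.0]] [[0.309, -0.951, -0.002], [-0.911, -0.297, 0.287], [-0.273, -0.087, -0.958]] [-0.673, -0.029, 0.393]
```

View pics/top0.png

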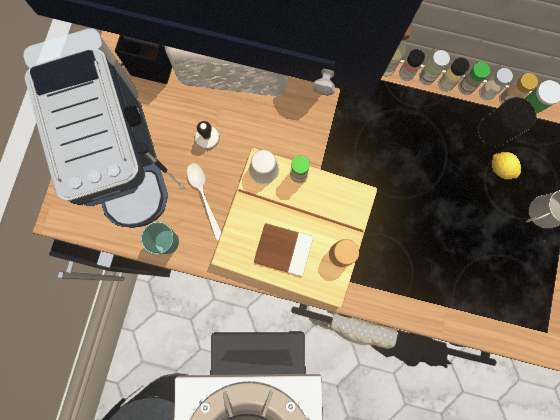

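View pics/scene0.png

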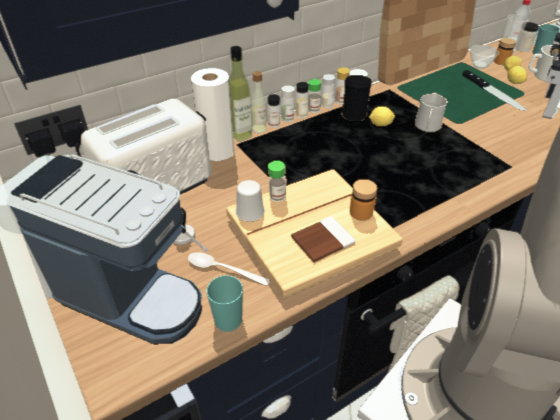

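The top view shows the board with corners near (250,150), (376,187), (342,305) and (213,268). The trivet is near (283,250) with its white end to the right, and the jar lid is near (344,253). The pepper jar's cap is at (300,168).

```bash
python3 - <<'E'
import cv2
im=cv2.imread("pics/top0.png")[135:320,200:390]
cv2.imwrite("pics/crop0.png",cv2.resize(im,None,fx=3.2,fy=3.2,interpolation=cv2.INTER_CUBIC))
im=cv2.imread("pics/scene0.png")[150:300,215:415]
cv2.imwrite("pics/crop0s.png",cv2.resize(im,None,fx=4,fy=4,interpolation=cv2.INTER_CUBIC))
E
```

```text
(no output)
```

View pics/crop0.png

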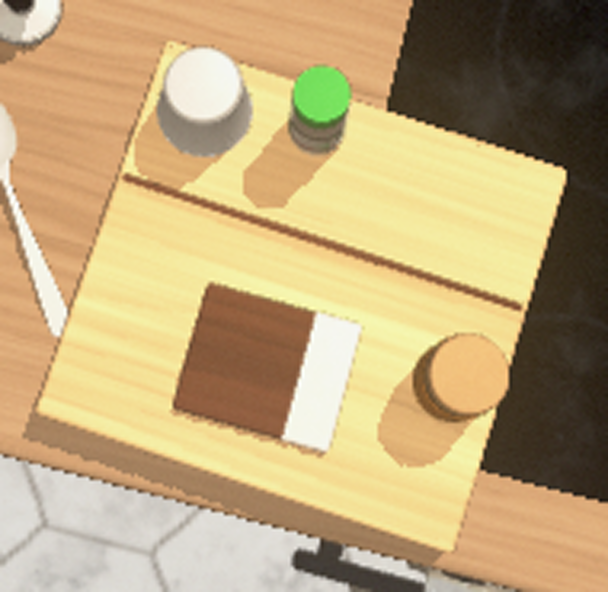

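View pics/crop0s.png

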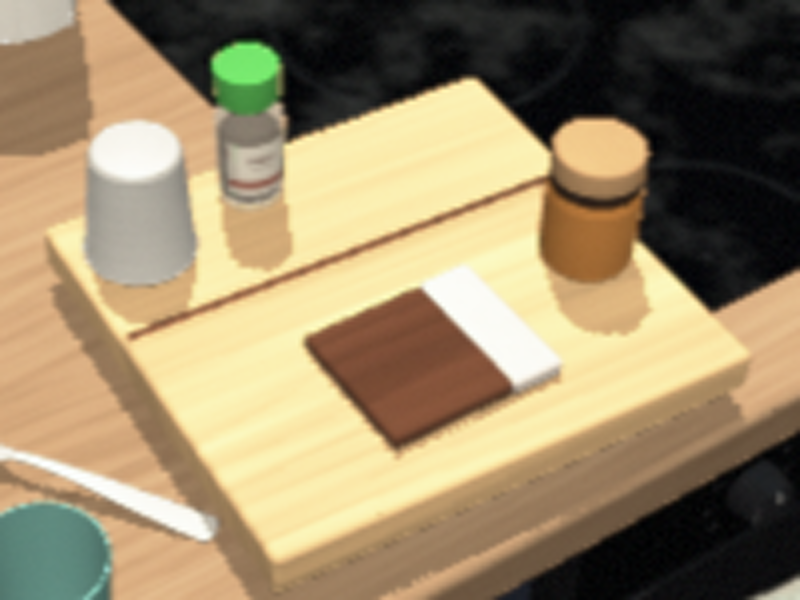

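```bash
cat > h.py <<'E'
import cv2,numpy as np
from cell import manip
CI=manip.camera_info("top")
def ray(uv,z,ci=CI):
    uv=np.atleast_2d(uv).astype(float)
    d=np.c_[uv,np.ones(len(uv))]@np.linalg.inv(ci["K"]).T@ci["R"]   # R^T K^-1
    c=-ci["R"].T@ci["t"]
    s=(z-c[2])/d[:,2]
    return (c+d*s[:,None])[:,:2]
def rect(mask,z):
    cs,_=cv2.findContours(mask,cv2.RETR_EXTERNAL,cv2.CHAIN_APPROX_NONE)
    c=max(cs,key=cv2.contourArea)
    w=ray(c[:,0,:],z).astype(np.float32)
    return cv2.minAreaRect(w),c
def clean(m): return cv2.morphologyEx(m,cv2.MORPH_OPEN,np.ones((3,3),np.uint8))
def toboard(p,B): return (np.atleast_2d(p)-B["o"])@np.c_[B["x"],B["y"]]
def masks(im):
    hsv=cv2.cvtColor(im,cv2.COLOR_RGB2HSV)
    return hsv
E
python3 - <<'E'
import cv2,numpy as np
im=cv2.imread("pics/top0.png");hsv=cv2.cvtColor(im,cv2.COLOR_BGR2HSV)
for n,(u,v) in dict(board=(240,225),board2=(330,180),wt=(225,180),wt2=(250,295),wt3=(360,295),triv=(275,245),white=(300,255),lid=(346,252),jarside=(334,257),strip=(300,207),side=(270,288),shadow=(330,270),green=(300,166)).items(): print(n,hsv[v,u],im[v,u])
E
```

```text
board [ 25  97 244] [151 228 244]
board2 [ 26  87 245] [161 234 245]
wt [ 15 119 217] [116 165 217]
wt2 [ 21  12 206] [196 203 206]
wt3 [ 15 118 219] [118 169 219]
triv [ 12 140 131] [ 59  88 131]
white [ 33  11 246] [235 246 245]
lid [ 18 122 243] [127 195 243]
jarside [ 16 126 119] [ 60  91 119]
strip [ 24  96 245] [153 227 245]
side [ 14 110 163] [ 93 126 163]
shadow [ 18 118 229] [123 186 229]
green [ 55 148 225] [ 94 225 118]
```

```bash
cat >> h.py <<'E'
def board(im):
    hsv=masks(im); m=cv2.inRange(hsv,(20,60,225),(31,135,255))
    c0=np.array([[168,42],[566,170],[452,552],[36,412]])/3.2+[200,135]
    cs,_=cv2.findContours(clean(m),cv2.RETR_EXTERNAL,cv2.CHAIN_APPROX_NONE)
    P=np.concatenate([c[:,0,:] for c in cs if len(c)>40]).astype(float)
    L=[]
    for i in range(4):
        a,b=c0[i],c0[(i+1)%4];d=(b-a)/np.linalg.norm(b-a);n=np.array([d[1],-d[0]])  # outward?
        ctr=c0.mean(0); n=n*np.sign((a-ctr)@n)
        s=(P-a)@d;e=(P-a)@n
        k=(s>5)&(s<np.linalg.norm(b-a)-5)&(abs(e)<3)
        W=ray(P[k]+0.5*n,.04)
        vx,vy,x0,y0=cv2.fitLine(W.astype(np.float32),cv2.DIST_HUBER,0,.001,.001).ravel()
        L.append((np.array([x0,y0]),np.array([vx,vy]),k.sum()))
    C=[]
    for i in range(4):
        p,d,_=L[i-1];q,e,_=L[i]
        t=np.linalg.solve(np.c_[d,-e],q-p);C.append(p+t[0]*d)
    return np.array(C),L
E
python3 - <<'E'
from h import *
im=cv2.imread("pics/top0.png")[:,:,::-1].copy()
C,L=board(im)  # FL,FR,NR,NL
print(C.round(4),[l[2] for l in L])
print([np.linalg.norm(C[i]-C[(i+1)%4]).round(4) for i in range(4)])
for p,d,_ in L: print(np.degrees(np.arctan2(d[1],d[0])).round(2))
o=C.mean(0); x=(C[0]-C[1]+C[3]-C[2]);x/=np.linalg.norm(x); y=np.array([-x[1],x[0]])
print(o,x,y, np.degrees(np.arctan2(x[1],x[0])))
B=dict(o=o,x=x,y=y); np.savez("B.npz",**B)
hsv=masks(im)
reg=np.zeros(im.shape[:2],np.uint8);reg[215:285,245:322]=255
tm=cv2.inRange(hsv,(0,60,60),(17,255,175))&reg; wm=cv2.inRange(hsv,(0,0,215),(179,45,255))&reg
r,c=rect(clean(tm|wm),.05);print("trivet",r,toboard(r[0],B)); 
r,c=rect(clean(wm),.05);print("white",r,toboard(r[0],B))
r,c=rect(clean(tm),.05);print("brown",r,toboard(r[0],B))
lid=ray([[346.2,252.5]],.121);print("jar",lid,toboard(lid,B))
s=manip.camera_info("scene")
for uv in [(600,148)]:
    p=ray(np.array([uv])/4+[215,150],.121,s);print("jar scene",p,toboard(p,B))
p=ray([[300.5,165]],.137);print("pepper",p,toboard(p,B))
p=ray(np.array([[125,178],[520,306]])/3.2+[200,135],.04);print("strip",toboard(p,B))
p=ray(np.array([[215,527]])/4+[215,150],.01,s);print("spoon end",p,toboard(p,B))
p=ray(np.array([[136,140]])/4+[215,150],.114,s);print("tumbler",p,toboard(p,B))
E
```

```text
[[ 0.6545 -0.0119]
 [ 0.5584 -0.2915]
 [ 0.2967 -0.2012]
 [ 0.3938  0.0777]] [np.int64(84), np.int64(91), np.int64(120), np.int64(71)]
[np.float32(0.2956), np.float32(0.2769), np.float32(0.2953), np.float32(0.2757)]
71.03
-19.04
70.81
-18.97
[ 0.4758652  -0.10673292] [0.3269001 0.9450588] [-0.9450588  0.3269001] 70.919266
trivet ((0.42158278822898865, -0.07880082726478577), (0.10932955145835876, 0.09010473638772964), 73.81066131591797) [[0.00865255 0.06043106]]
white ((0.4113728106021881, -0.1163727194070816), (0.03179347887635231, 0.08877701312303543), 74.10778045654297) [[-0.03019274  0.05779784]]
brown ((0.42582613229751587, -0.06335410475730896), (0.0772642120718956, 0.08957009017467499), 73.65354919433594) [[0.02463776 0.06147039]]
jar [[ 0.40831037 -0.20484438]] [[-0.11480477  0.03177063]]
jar scene [[ 0.40965763 -0.20385789]] [[-0.11343207  0.03081988]]
pepper [[ 0.58724047 -0.11472004]] [[ 0.02886029 -0.10786718]]
strip [[ 0.1429615  -0.03342968]
 [-0.14510752 -0.03536493]]
spoon end [[0.44727369 0.06601734]] [[0.15391259 0.08349272]]
tumbler [[ 0.60810538 -0.04350562]] [[ 0.10298284 -0.10430575]]
```

>>> arm_command(plan=[0,0,0,0,0.108,0,0,0,0,0,0.108,0,0,0,0,0,0.108,0,0,0,0,0,0.108,0,0,0,0,0,0.108,0,0,0,0,0,0.108,0], jaw=0.68, squeeze=20)

```text
t: 0.6
tcp_pos: [0.2089, -0.6416, 0.1781]
orientation: [-90.0, 0.0, -109.4]
wrist_force: [-0.7, 0.3, -0.2]
gripper_width: 0.607
```

```bash
cat > g.py <<'E'
# usage: goal(board xy, z, yaw deg): prints shift in tool axes (cm) and turn
from h import *
from scipy.spatial.transform import Rotation as Ro
B=np.load("B.npz")
def st():
    s=manip.sense();R=Ro.from_euler("xyz",s["orientation"],degrees=True)
    b=toboard(s["tcp_pos"][:2],B)[0]
    print("t %.2f tcp"%s["t"],s["tcp_pos"].round(4),"board",b.round(4),"ori",s["orientation"].round(2),"F",s["wrist_force"].round(1),"w %.3f"%s["gripper_width"],"q",s["q"].round(0))
    return s,R
def goal(bx,by,z,yaw=None):
    s,R=st()
    p=np.r_[B["o"]+bx*B["x"]+by*B["y"],z]
    print("goal world",p.round(3),"r %.3f"%np.hypot(p[0],p[1]),"tool shift cm",(100*R.inv().apply(p-s["tcp_pos"])).round(2))
    if yaw is not None: print("turn",(R.inv()*Ro.from_euler("xyz",[-90,0,yaw],degrees=True)).as_rotvec().round(3))
E
python3 -c "
from g import *
goal(-.114,.085,.17,-109.1)"
```

```text
t 0.60 tcp [ 0.2089 -0.6416  0.1781] board [-0.5927  0.0775] ori [-9.003e+01  3.000e-02 -1.094e+02] F [-0.7  0.3 -0.2] w 0.607 q [ 58.  25.  12.  92.  -6.  64. -38.]
goal world [ 0.358 -0.187  0.17 ] r 0.404 tool shift cm [-47.87   0.83  -1.02]
turn [ 0.    -0.005 -0.001]
```

>>> arm_command(plan=[-3,0,0,0,0,0,-3,0,0,0,0,0,-3,0,0,0,0,0,-3,0,0,0,0,0,-3,0,0,0,0,0,-3,0,0,0,0,0,-3,0,0,0,0,0,-3,0,0,0,0,0])

```text
t: 1.27
tcp_pos: [0.2876, -0.4134, 0.1783]
orientation: [-90.0, 0.0, -109.1]
wrist_force: [0.0, 0.0, -0.2]
gripper_width: 0.315
```

```bash
python3 -c "
from g import *
goal(-.114,.085,.17,-109.1)"
```

```text
t 1.27 tcp [ 0.2876 -0.4134  0.1783] board [-0.3514  0.0777] ori [-9.002e+01  1.000e-02 -1.091e+02] F [ 0.   0.  -0.2] w 0.315 q [ 42.   8.   6. 114.  -1.  58. -60.]
goal world [ 0.358 -0.187  0.17 ] r 0.404 tool shift cm [-23.74   0.83  -0.74]
turn [ 0.  0. -0.]
```

>>> arm_command(plan=[-3,0,0,0,0,0,-3,0,0,0,0,0,-3,0,0,0,0,0,-3,0,0,0,0,0,-3,0,0,0,0,0,-3,0,0,0,0,0,-3,0,0,0,0,0,-2.7,0,0,0,0,0])

```text
t: 1.93
tcp_pos: [0.3651, -0.1893, 0.1785]
orientation: [-90.0, -0.0, -109.1]
wrist_force: [-0.4, -0.4, -0.3]
gripper_width: 0.319
```

```bash
python3 -c "
from g import *
goal(-.114,.075,.055,-109.1)
cv2.imwrite('pics/top1.png',manip.capture('top')[120:320,180:420,::-1].repeat(3,0).repeat(3,1))
cv2.imwrite('pics/scene1.png',manip.capture('scene')[...,::-1])"
```

```text
t 1.93 tcp [ 0.3651 -0.1893  0.1785] board [-0.1142  0.0777] ori [ -90.     -0.   -109.07] F [-0.4 -0.4 -0.3] w 0.319 q [ 26.  -0.  -7. 123.  -0.  57. -91.]
goal world [ 0.368 -0.19   0.055] r 0.414 tool shift cm [-0.02 12.35  0.27]
turn [0.    0.001 0.   ]
```

View pics/scene1.png

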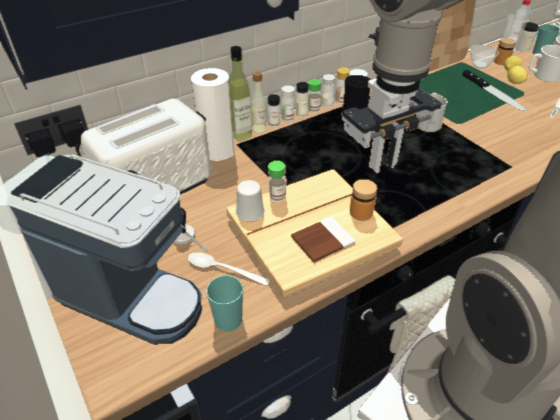

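```bash
python3 -c "
from g import *
for n in ('scene','top'):
  ci=manip.camera_info(n)
  for p in ([.3651,-.1893,.1785],[.3651,-.1893,.04],[.409,-.204,.04]):
    c=ci['R']@p+ci['t'];u=ci['K']@c;print(n,(u[:2]/u[2]).round(0))
"
```

```text
scene [382. 178.]
scene [373. 226.]
scene [361. 214.]
top [344. 273.]
top [334. 275.]
top [340. 255.]
```

View pics/top1.png

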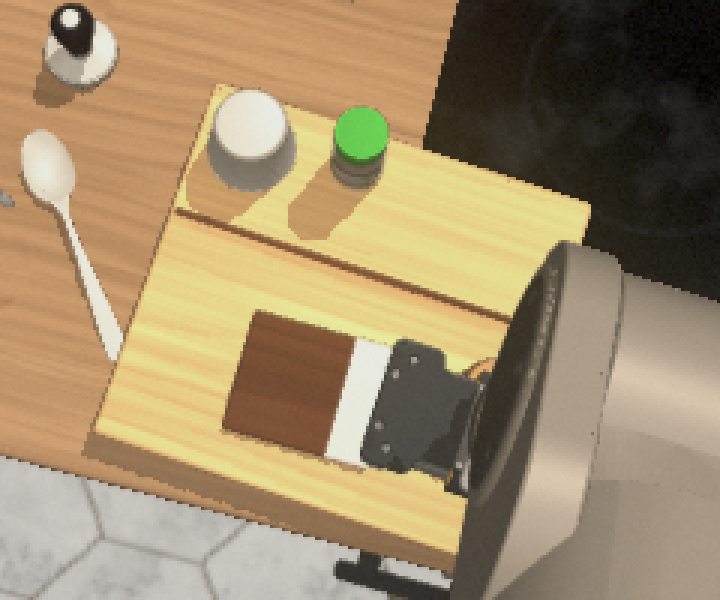

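The gripper is where I expected it, with its tips projecting to about (382,178) in the scene view, on the near side of the jar. Next I descend behind the jar.

>>> arm_command(plan=[0,2,0,0,0,0,0,2,0,0,0,0,0,2,0,0,0,0,0,2,0,0,0,0,0,1.5,0,0,0,0,0,1.5,0,0,0,0,0,1.3,0,0,0,0])

```text
t: 2.62
tcp_pos: [0.3644, -0.1913, 0.0544]
orientation: [-90.0, -0.0, -109.1]
wrist_force: [-0.1, 0.1, 0.7]
gripper_width: 0.319
```

```bash
python3 -c "
from g import *
goal(-.114,-.042,.055,-109.1)
cv2.imwrite('pics/scene2.png',manip.capture('scene')[130:280,290:450,::-1].repeat(4,0).repeat(4,1))"
```

```text
t 2.62 tcp [ 0.3644 -0.1913  0.0544] board [-0.1164  0.0777] ori [ -90.05   -0.   -109.12] F [-0.1  0.1  0.7] w 0.319 q [ 25.  10.  -7. 131.   2.  39. -92.]
goal world [ 0.478 -0.228  0.055] r 0.530 tool shift cm [-0.25 -0.07 11.96]
turn [ 0.001 -0.     0.   ]
```

View pics/scene2.png

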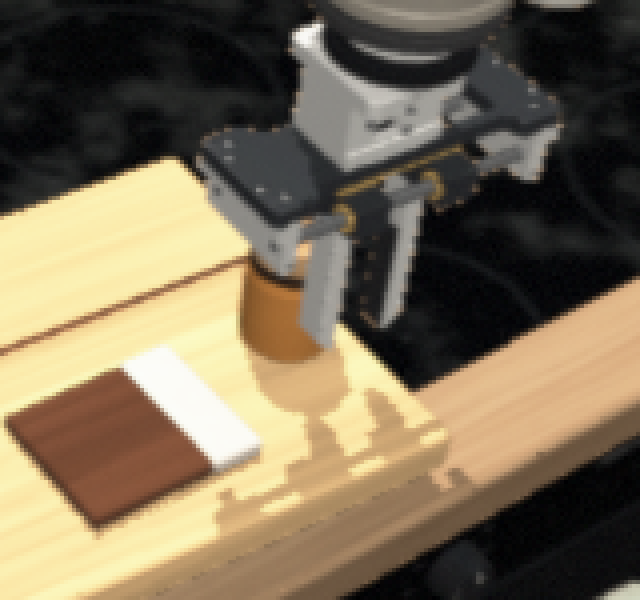

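>>> arm_command(plan=[-0.1,0,0.4,0,0,0,-0.1,0,0.4,0,0,0,0,0,0.3,0,0,0,0,0,0.4,0,0,0,0,0,0.5,0,0,0,0,0,0.6,0,0,0,0,0,0.7,0,0,0,0,0,0.7,0,0,0])

```text
t: 3.33
tcp_pos: [0.404, -0.2025, 0.0556]
orientation: [-90.0, 0.0, -109.1]
wrist_force: [-4.2, 0.9, 3.5]
gripper_width: 0.317
```

>>> arm_command(plan=[0,0,0.7,0,0,0,0,0,0.7,0,0,0,0,0,0.7,0,0,0,0,0,0.7,0,0,0,0,0,0.7,0,0,0,0,0,0.7,0,0,0,0,0,0.6,0,0,0,0,0,0.4,0,0,0])

```text
t: 4.0
tcp_pos: [0.4534, -0.2195, 0.0555]
orientation: [-90.0, 0.0, -109.1]
wrist_force: [-3.3, 2.1, 2.7]
gripper_width: 0.32
```

```bash
python3 -c "
from g import *
goal(-.114,-.042,.055,-109.1)
cv2.imwrite('pics/scene3.png',manip.capture('scene')[130:280,270:430,::-1].repeat(4,0).repeat(4,1))"
```

```text
t 4.00 tcp [ 0.4534 -0.2195  0.0555] board [-0.1139 -0.0157] ori [-8.9990e+01  1.0000e-02 -1.0909e+02] F [-3.3  2.1  2.7] w 0.320 q [ 24.  18.  -7. 120.   3.  43. -93.]
goal world [ 0.478 -0.228  0.055] r 0.530 tool shift cm [0.01 0.05 2.63]
turn [-0.  0. -0.]
```

View pics/scene3.png

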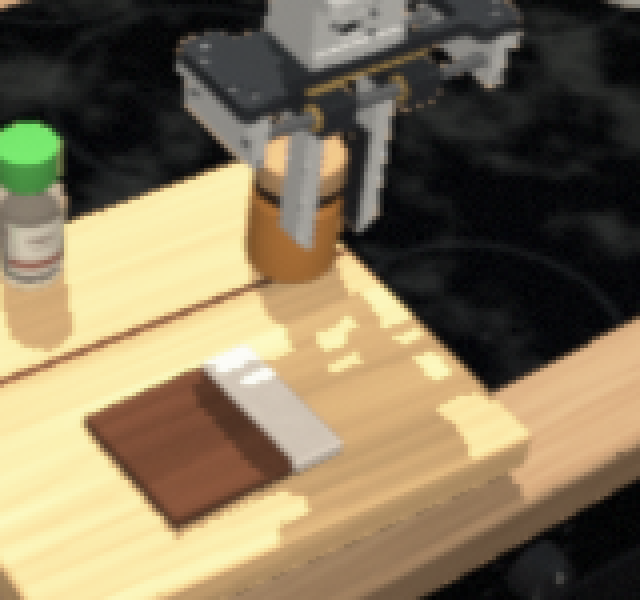

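The jar is upright, cradled by both fingers and sliding, and its base is just crossing the strip at crop pixel (270,280). I have about 2.7 cm left to push.

>>> arm_command(plan=[0,0,0.4,0,0,0,0,0,0.5,0,0,0,0,0,0.5,0,0,0,0,0,0.5,0,0,0,0,0,0.4,0,0,0,0,0,0.3,0,0,0,0,0,0.2,0,0,0,0,0,0,0,0,0])

```text
t: 4.72
tcp_pos: [0.4795, -0.2285, 0.0555]
orientation: [-90.0, 0.0, -109.1]
wrist_force: [0.0, 0.5, 0.5]
gripper_width: 0.322
```

>>> arm_command(plan=[0,0,-0.5,0,0,0,0,0,-1,0,0,0,0,0,-1.5,0,0,0,0,-1,-1.5,0,0,0,0,-2,0,0,0,0,0,-3,0,0,0,0,0,-3,0,0,0,0,0,-2,0,0,0,0])

```text
t: 5.38
tcp_pos: [0.4362, -0.2137, 0.168]
orientation: [-89.9, -0.0, -109.1]
wrist_force: [1.0, -0.4, 0.6]
gripper_width: 0.32
```

```bash
python3 -c "
from g import *
goal(.095,.058,.17,-19.1)
cv2.imwrite('pics/scene4.png',manip.capture('scene')[130:300,220:420,::-1].repeat(3,0).repeat(3,1))"
```

```text
t 5.38 tcp [ 0.4362 -0.2137  0.168 ] board [-0.114   0.0026] ori [-8.988e+01 -1.000e-02 -1.091e+02] F [ 1.  -0.4  0.6] w 0.320 q [ 25.   8.  -7. 116.   1.  56. -92.]
goal world [0.452 0.002 0.17 ] r 0.452 tool shift cm [-20.9   -0.21  -5.55]
turn [-0.002 -1.571  0.002]
```

View pics/scene4.png

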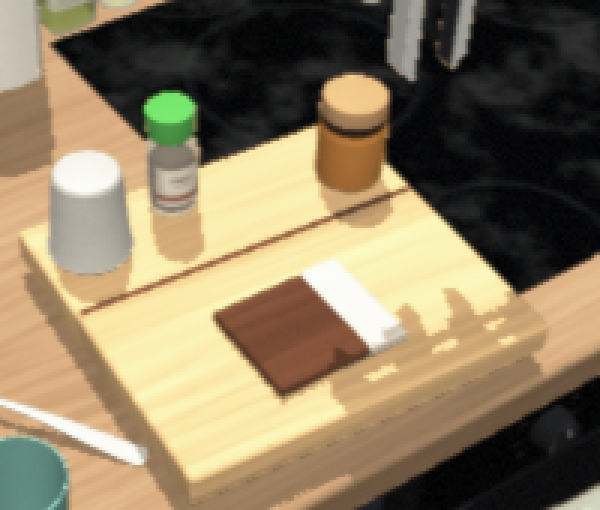

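```bash
python3 -c "
from g import *
s=manip.camera_info('scene')
print(toboard(ray([[338.3,163.8]],.121,s),B))"
```

```text
[[-0.10794602 -0.06638135]]
```

>>> arm_command(plan=[-3,0,-0.8,0,0,0,-3,0,-0.8,0,0,0,-3,0,-0.8,0,0,0,-3,0,-0.8,0,0,0,-3,0,-0.8,0,0,0,-3,0,-0.8,0,0,0,-2.9,0,-0.8,0,0,0], jaw=0.5)

```text
t: 6.02
tcp_pos: [0.451, 0.0035, 0.1654]
orientation: [-90.0, -0.0, -109.1]
wrist_force: [0.7, 0.2, 0.6]
gripper_width: 0.498
```

>>> arm_command(plan=[0,0,0,0,-0.11,0,0,0,0,0,-0.11,0,0,0,0,0,-0.11,0,0,0,0,0,-0.11,0,0,0,0,0,-0.11,0,0,0,0,0,-0.11,0,0,0,0,0,-0.11,0,0,0,0,0,-0.11,0])

```text
t: 6.68
tcp_pos: [0.4511, 0.0019, 0.1652]
orientation: [-90.0, -0.0, -58.4]
wrist_force: [0.7, 0.7, -0.4]
gripper_width: 0.5
```

>>> arm_command(plan=[0,0,0,0,-0.11,0,0,0,0,0,-0.11,0,0,0,0,0,-0.11,0,0,0,0,0,-0.11,0,0,0,0,0,-0.11,0,0,0,0,0,-0.11,0,0,0,0,0,-0.03,0])

```text
t: 7.27
tcp_pos: [0.4511, 0.0019, 0.1652]
orientation: [-90.0, -0.0, -18.7]
wrist_force: [-0.4, 0.4, -0.6]
gripper_width: 0.502
```

```bash
python3 -c "
from g import *
goal(.085,.055,.046,-19.1)
cv2.imwrite('pics/top5.png',manip.capture('top')[120:320,180:420,::-1].repeat(3,0).repeat(3,1))
cv2.imwrite('pics/scene5.png',manip.capture('scene')[50:300,220:420,::-1].repeat(2,0).repeat(2,1))"
```

```text
t 7.27 tcp [0.4511 0.0019 0.1652] board [0.0946 0.059 ] ori [-9.002e+01 -1.000e-02 -1.874e+01] F [-0.4  0.4 -0.6] w 0.502 q [ 15.   5. -24. 119.   3.  56. -30.]
goal world [ 0.452 -0.008  0.046] r 0.452 tool shift cm [ 0.39 11.92 -0.96]
turn [0.    0.006 0.   ]
```

View pics/scene5.png

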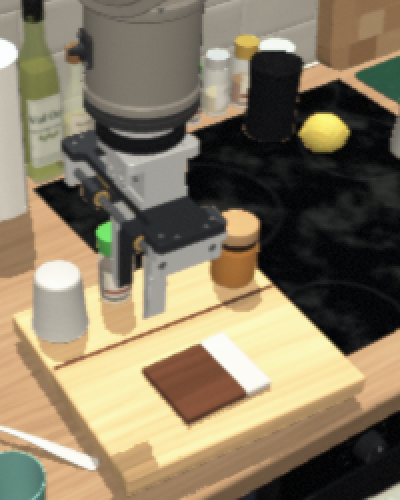

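View pics/top5.png

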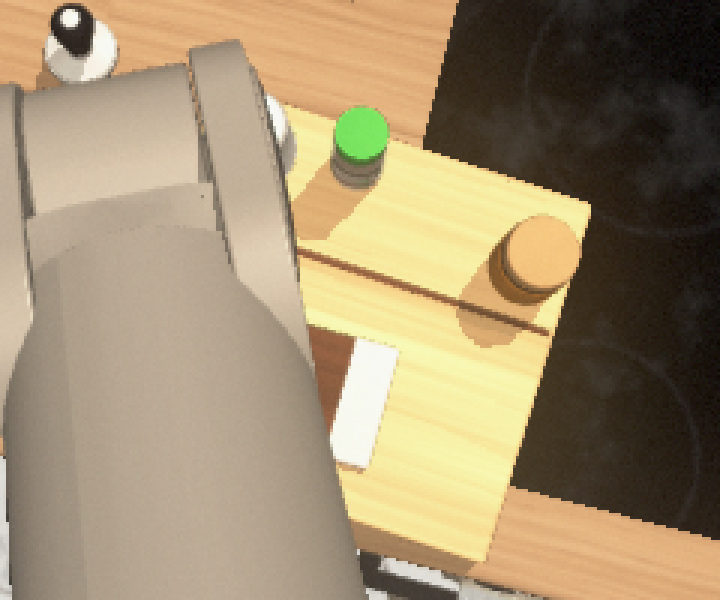

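```bash
python3 -c "
from g import *
im=manip.capture('top');cv2.imwrite('pics/j.png',im[180:240,330:390,::-1].repeat(10,0).repeat(10,1))
for uv in ([360.7,204],[361.5,204.5]): print(toboard(ray([uv],.121),B))
ci=manip.camera_info('scene');im=manip.capture('scene');cv2.imwrite('pics/js.png',im[140:200,310:370,::-1].repeat(10,0).repeat(10,1))
"
```

```text
[[-0.11394404 -0.07307578]]
[[-0.11580942 -0.07260073]]
```

View pics/j.png

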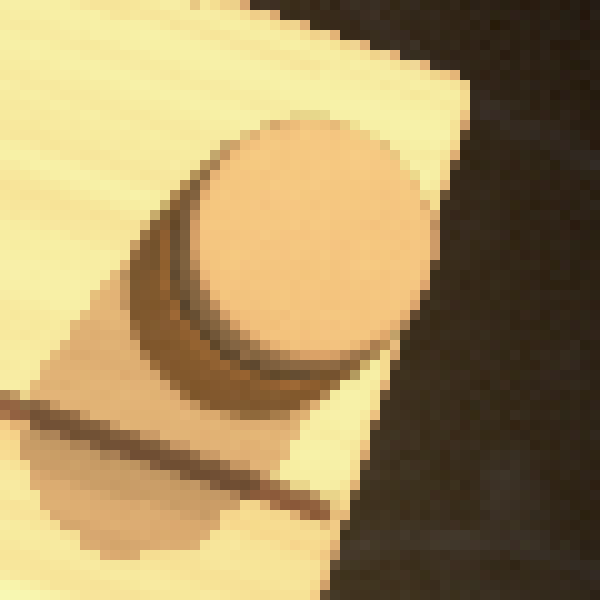

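View pics/js.png

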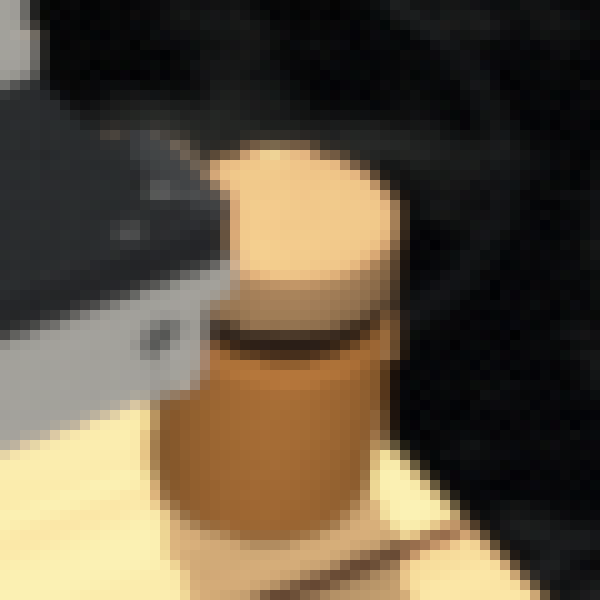

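```bash
python3 -c "
from g import *
print(toboard(ray([[361.0,203.3]],.121),B),toboard(ray([[339.6,160.8]],.121,manip.camera_info('scene')),B))
goal(.085,.055,.046,-19.1)"
```

```text
[[-0.11410884 -0.07467629]] [[-0.11690229 -0.07445027]]
t 7.47 tcp [0.4514 0.002  0.1653] board [0.0948 0.0586] ori [-90.01  -0.   -19.25] F [ 0.   0.1 -0.4] w 0.504 q [ 15.   6. -24. 119.   3.  56. -30.]
goal world [ 0.452 -0.008  0.046] r 0.452 tool shift cm [ 0.37 11.93 -0.97]
turn [ 0.    -0.003  0.   ]
```

>>> arm_command(plan=[0.1,2,0,0,0,0,0.1,2,0,0,0,0,0.1,2,0,0,0,0,0,2,0,0,0,0,0,1.5,0,0,0,0,0,1.2,0,0,0,0,0,0.8,0,0,0,0,0,0.4,0,0,0,0])

```text
t: 8.13
tcp_pos: [0.4542, 0.0011, 0.0456]
orientation: [-90.0, 0.1, -19.2]
wrist_force: [-0.1, 0.1, -0.7]
gripper_width: 0.499
```

```bash
python3 -c "
from g import *
goal(-.067,.055,.0445,-19.1)
cv2.imwrite('pics/scene6.png',manip.capture('scene')[150:300,220:420,::-1].repeat(4,0).repeat(4,1))"
```

```text
t 8.13 tcp [0.4542 0.0011 0.0456] board [0.0949 0.0557] ori [-9.002e+01  6.000e-02 -1.919e+01] F [-0.1  0.1 -0.7] w 0.499 q [ 12.  16. -23. 125.   9.  41. -37.]
goal world [ 0.402 -0.152  0.044] r 0.430 tool shift cm [  0.11   0.11 -16.19]
turn [ 0.    -0.002 -0.001]
```

View pics/scene6.png

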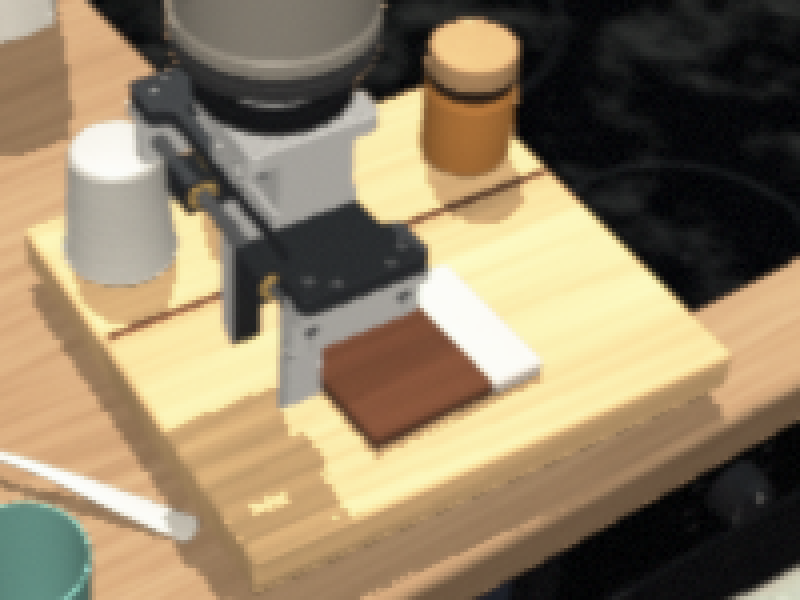

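>>> arm_command(plan=[-0.2,0.1,-0.6,0,0,0,-0.2,0,-0.6,0,0,0,0,0,-0.4,0,0,0,0,0,-0.3,0,0,0,0,0,-0.3,0,0,0,0,0,-0.4,0,0,0,0,0,-0.5,0,0,0,0,0,-0.5,0,0,0])

```text
t: 8.85
tcp_pos: [0.4391, -0.032, 0.0456]
orientation: [-90.0, -0.0, -19.1]
wrist_force: [-0.3, 0.6, -0.3]
gripper_width: 0.502
```

```bash
python3 -c "
from g import *
goal(-.067,.06,.0445,-19.1)
cv2.imwrite('pics/scene7.png',manip.capture('scene')[150:300,220:420,::-1].repeat(4,0).repeat(4,1))"
```

```text
t 8.85 tcp [ 0.4391 -0.032   0.0456] board [0.0586 0.0591] ori [-8.999e+01 -1.000e-02 -1.914e+01] F [-0.3  0.6 -0.3] w 0.502 q [ 16.  15. -22. 127.   9.  40. -32.]
goal world [ 0.397 -0.15   0.044] r 0.425 tool shift cm [ -0.07   0.11 -12.56]
turn [-0.    -0.001  0.   ]
```

View pics/scene7.png

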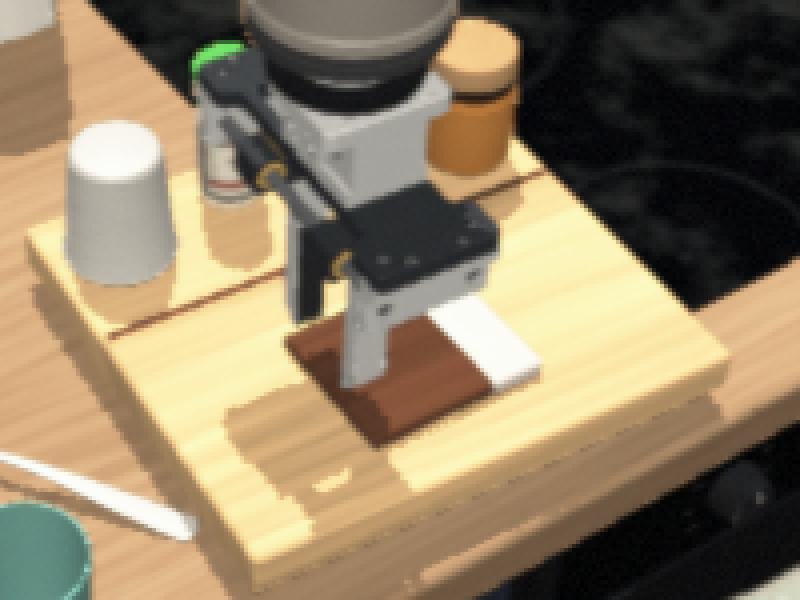

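The fingers passed over the trivet without contact, with zero force and the trivet unmoved. The tips must sit higher than the TCP when the jaws are open, so I'll back out and lower them.

>>> arm_command(plan=[0,-0.3,0,0,0,0,0,0,0.8,0,0,0,0,0,0.8,0,0,0,0,0,0.8,0,0,0,0,0,0.6,0,0,0,0,0,0.4,0,0,0,0,0.3,0,0,0,0])

```text
t: 9.48
tcp_pos: [0.451, 0.0019, 0.0457]
orientation: [-90.0, -0.0, -19.0]
wrist_force: [-0.0, -0.1, -1.0]
gripper_width: 0.5
```

>>> arm_command(plan=[0,0.2,0,0,0,0,0,0.1,0,0,0,0,0,0,0,0,0,0])

```text
t: 9.73
tcp_pos: [0.45, 0.0003, 0.0421]
orientation: [-90.0, 0.0, -19.2]
wrist_force: [-0.6, 0.8, 0.3]
gripper_width: 0.499
```

```bash
python3 -c "
from g import *
goal(-.067,.06,.0445,-19.1)
cv2.imwrite('pics/scene8.png',manip.capture('scene')[180:280,240:370,::-1].repeat(6,0).repeat(6,1))"
```

```text
t 9.73 tcp [4.50e-01 3.00e-04 4.21e-02] board [0.0927 0.0594] ori [-9.002e+01  4.000e-02 -1.916e+01] F [-0.6  0.8  0.3] w 0.499 q [ 12.  16. -23. 126.  10.  40. -37.]
goal world [ 0.397 -0.15   0.044] r 0.425 tool shift cm [ -0.04  -0.24 -15.97]
turn [ 0.    -0.001 -0.001]
```

View pics/scene8.png

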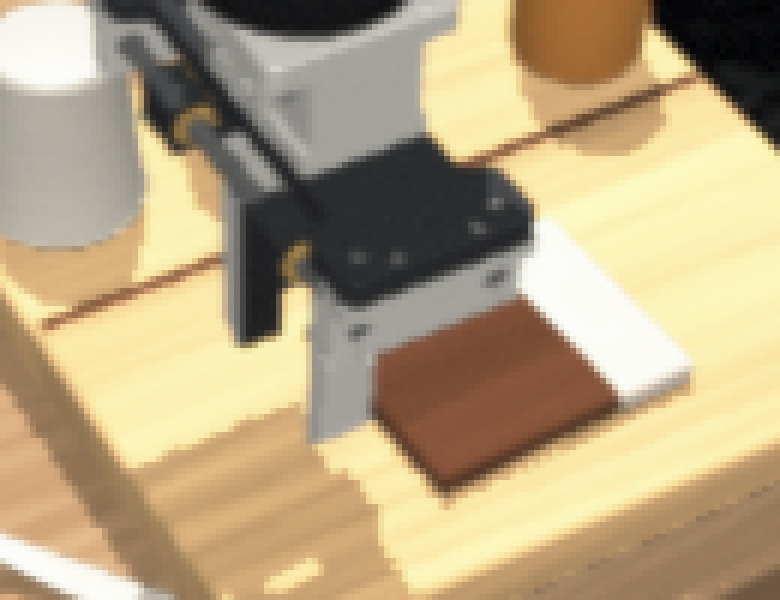

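>>> arm_command(plan=[0,0.1,0,0,0,0,0,0.1,0,0,0,0,0,0,0,0,0,0])

```text
t: 10.03
tcp_pos: [0.4503, 0.0004, 0.0404]
orientation: [-90.0, 0.0, -19.2]
wrist_force: [0.2, 0.1, 0.1]
gripper_width: 0.502
```

>>> arm_command(plan=[0,0.1,0,0,0,0,0,0,0,0,0,0])

```text
t: 10.2
tcp_pos: [0.4503, 0.0005, 0.0394]
orientation: [-90.0, 0.0, -19.1]
wrist_force: [0.3, -0.3, 0.4]
gripper_width: 0.502
```

>>> arm_command(plan=[0,0.1,0,0,0,0,0,0,0,0,0,0])

```text
t: 10.37
tcp_pos: [0.4503, 0.0006, 0.0384]
orientation: [-90.0, 0.0, -19.1]
wrist_force: [-0.2, 0.1, -0.3]
gripper_width: 0.5
```

>>> arm_command(plan=[0,0.1,0,0,0,0,0,0,0,0,0,0])

```text
t: 10.53
tcp_pos: [0.4503, 0.0006, 0.0374]
orientation: [-90.0, 0.0, -19.1]
wrist_force: [0.1, -0.5, -0.1]
gripper_width: 0.501
```

>>> arm_command(plan=[0,0.1,0,0,0,0,0,0,0,0,0,0])

```text
t: 10.7
tcp_pos: [0.4503, 0.0006, 0.0364]
orientation: [-90.0, 0.0, -19.1]
wrist_force: [-0.2, -0.1, -0.2]
gripper_width: 0.498
```

```bash
python3 -c "
from g import *
st()
cv2.imwrite('pics/scene9.png',manip.capture('scene')[180:280,240:370,::-1].repeat(6,0).repeat(6,1))
cv2.imwrite('pics/wrist9.png',manip.capture('wrist')[:,:,::-1])"
```

```text
t 10.70 tcp [0.4503 0.0006 0.0364] board [0.0931 0.0592] ori [-9.000e+01  1.000e-02 -1.914e+01] F [-0.2 -0.1 -0.2] w 0.498 q [ 12.  16. -23. 126.  10.  39. -37.]
```

View pics/scene9.png

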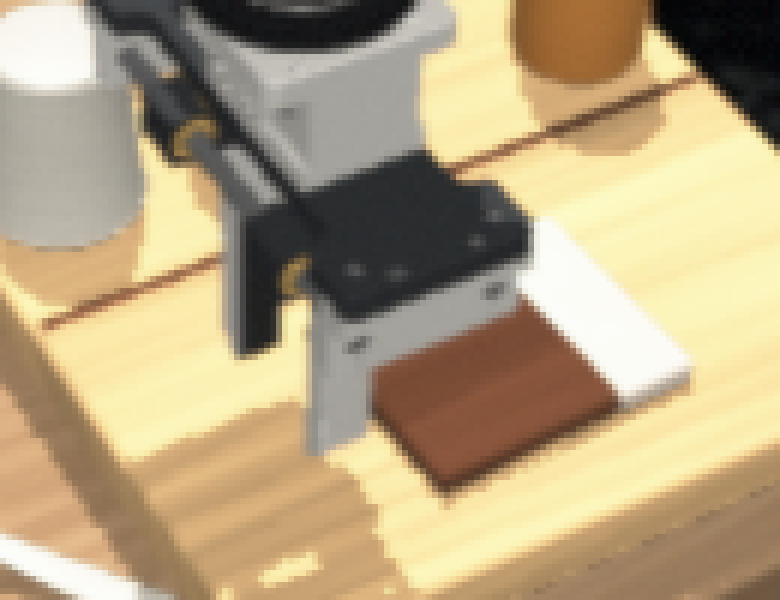

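View pics/wrist9.png

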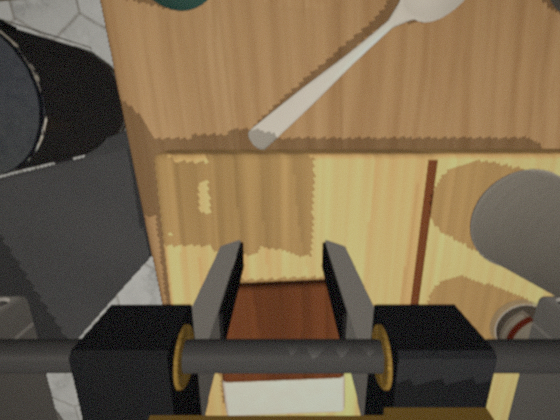

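```bash
python3 -c "
from g import *
s=manip.camera_info('scene')
for z in (.036,.04,.044,.048,.052): print(z,toboard(ray([[292.3,255.6],[300.5,253]],z,s),B).round(4).tolist())"
```

```text
0.036 [[0.0866, 0.0637], [0.0676, 0.0656]]
0.04 [[0.0885, 0.0667], [0.0695, 0.0687]]
0.044 [[0.0903, 0.0698], [0.0715, 0.0717]]
0.048 [[0.0921, 0.0729], [0.0734, 0.0748]]
0.052 [[0.094, 0.076], [0.0753, 0.0779]]
```

>>> arm_command(plan=[0,0.1,0,0,0,0,0,0,0,0,0,0])

```text
t: 10.97
tcp_pos: [0.4504, 0.0006, 0.0354]
orientation: [-90.0, 0.0, -19.1]
wrist_force: [0.2, -0.3, 0.2]
gripper_width: 0.499
```

>>> arm_command(plan=[0,0.1,0,0,0,0,0,0,0,0,0,0])

```text
t: 11.13
tcp_pos: [0.4503, 0.0006, 0.0344]
orientation: [-90.0, 0.0, -19.1]
wrist_force: [-0.9, -0.6, 1.0]
gripper_width: 0.498
```

```bash
python3 -c "
from g import *
s,R=st()
R=R.as_matrix();p0=s['tcp_pos'];p0=p0+[0,0,.002]
ci=manip.camera_info('wrist')
print('cam in tool cm',(100*R.T@(-ci['R'].T@ci['t']-s['tcp_pos'])).round(1))
def pr(n,p):
  ci=manip.camera_info(n);u=ci['K']@(ci['R']@p+ci['t']);return (u[:2]/u[2]).round(0)
for d in (0,-.01,-.02,-.03,-.04):
  print(d,[pr('wrist',s['tcp_pos']+R@np.array([a*.0235,d,b*.008])) .tolist() for a in (1,-1) for b in (1,-1)],
   [pr('scene',p0+R@np.array([-.036,d,b*.008])).tolist() for b in (1,-1)])
"
```

```text
t 11.13 tcp [0.4503 0.0006 0.0344] board [0.093  0.0592] ori [-9.000e+01  1.000e-02 -1.914e+01] F [-0.9 -0.6  1. ] w 0.498 q [ 12.  17. -23. 126.  10.  39. -37.]
cam in tool cm [ -0.  -20.6   8.5]
0 [[318.0, 228.0], [317.0, 250.0], [248.0, 228.0], [249.0, 250.0]] [[294.0, 268.0], [300.0, 265.0]]
-0.01 [[319.0, 234.0], [319.0, 256.0], [246.0, 234.0], [247.0, 256.0]] [[294.0, 265.0], [301.0, 262.0]]
-0.02 [[321.0, 240.0], [320.0, 263.0], [245.0, 240.0], [245.0, 263.0]] [[294.0, 262.0], [301.0, 259.0]]
-0.03 [[323.0, 246.0], [322.0, 271.0], [243.0, 246.0], [244.0, 271.0]] [[294.0, 258.0], [301.0, 256.0]]
-0.04 [[325.0, 254.0], [324.0, 279.0], [241.0, 254.0], [242.0, 279.0]] [[294.0, 255.0], [301.0, 252.0]]
```

Both views put the tips at this opening about 30 mm above the TCP: wrist inner tips at (243,243) and (323,243), scene tip at (292,256). I'll keep lowering with a force check.

>>> arm_command(plan=[0,0.4,0,0,0,0,0,0.4,0,0,0,0,0,0.2,0,0,0,0,0,0,0,0,0,0])

```text
t: 11.47
tcp_pos: [0.4499, 0.0006, 0.0238]
orientation: [-90.0, 0.1, -19.1]
wrist_force: [0.3, 0.4, 0.4]
gripper_width: 0.497
```

```bash
python3 -c "
from g import *
st()
cv2.imwrite('pics/scene10.png',manip.capture('scene')[180:280,240:370,::-1].repeat(6,0).repeat(6,1))
cv2.imwrite('pics/wrist10.png',manip.capture('wrist')[:,:,::-1])"
```

```text
t 11.47 tcp [0.4499 0.0006 0.0238] board [0.093  0.0596] ori [-9.001e+01  6.000e-02 -1.914e+01] F [0.3 0.4 0.4] w 0.497 q [ 11.  18. -22. 127.  11.  38. -38.]
```

View pics/scene10.png

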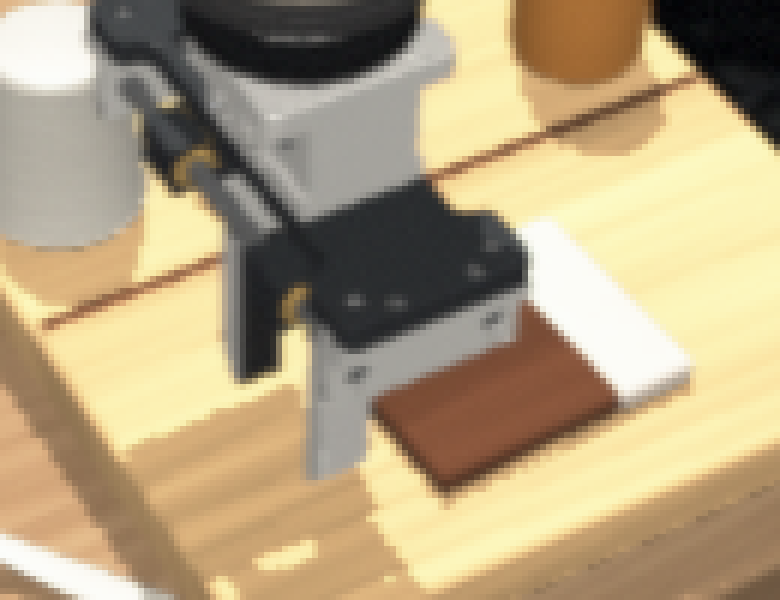

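View pics/wrist10.png

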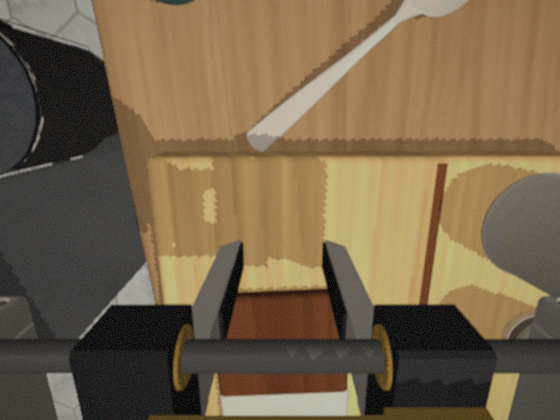

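>>> arm_command(plan=[0,0.3,0,0,0,0,0,0.2,0,0,0,0,0,0,0,0,0,0])

```text
t: 11.82
tcp_pos: [0.4501, 0.0006, 0.0191]
orientation: [-90.0, 0.0, -19.1]
wrist_force: [-0.8, 0.3, -1.0]
gripper_width: 0.5
```

>>> arm_command(plan=[0,0.2,0,0,0,0,0,0,0,0,0,0])

```text
t: 11.98
tcp_pos: [0.4503, 0.0006, 0.0172]
orientation: [-90.0, 0.0, -19.1]
wrist_force: [0.4, -0.2, -0.1]
gripper_width: 0.497
```

>>> arm_command(plan=[0,0.15,0,0,0,0,0,0,0,0,0,0])

```text
t: 12.15
tcp_pos: [0.4503, 0.0006, 0.0158]
orientation: [-90.0, 0.0, -19.1]
wrist_force: [-0.6, 0.0, -0.5]
gripper_width: 0.499
```

```bash
python3 -c "
from g import *
st()
cv2.imwrite('pics/scene11.png',manip.capture('scene')[180:280,240:370,::-1].repeat(6,0).repeat(6,1))"
```

```text
t 12.15 tcp [0.4503 0.0006 0.0158] board [0.0931 0.0592] ori [-9.000e+01  1.000e-02 -1.914e+01] F [-0.6  0.  -0.5] w 0.499 q [ 11.  19. -22. 127.  12.  36. -39.]
```

View pics/scene11.png

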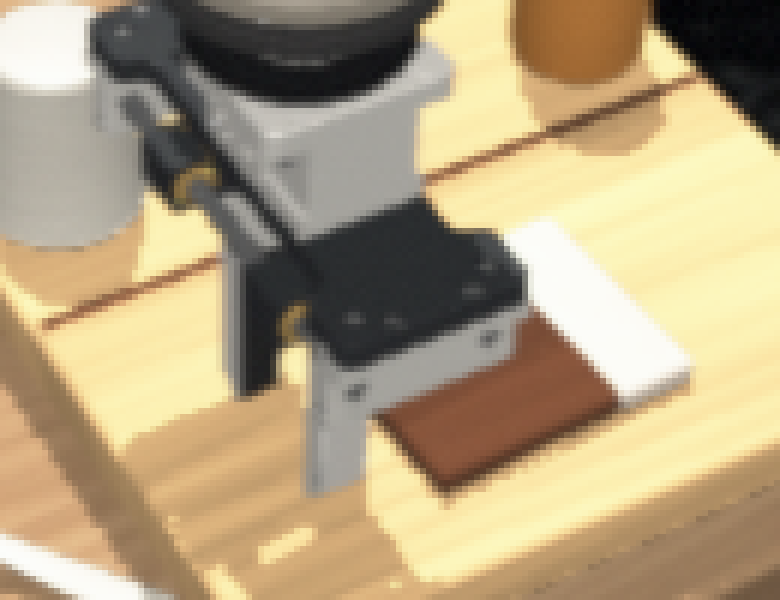

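```bash
python3 -c "
from g import *
s=manip.camera_info('scene')
for z in (.04,.045,.05,.055,.06): print(z,toboard(ray([[292.3,262.3],[300,260]],z,s),B).round(4).tolist())"
```

```text
0.04 [[0.0977, 0.083], [0.0804, 0.0852]]
0.045 [[0.0999, 0.0867], [0.0828, 0.0889]]
0.05 [[0.1022, 0.0905], [0.0851, 0.0926]]
0.055 [[0.1044, 0.0942], [0.0875, 0.0964]]
0.06 [[0.1067, 0.098], [0.0898, 0.1001]]
```

>>> arm_command(plan=[0,0.2,0,0,0,0,0,0,0,0,0,0])

```text
t: 12.37
tcp_pos: [0.4503, 0.0006, 0.0138]
orientation: [-90.0, 0.0, -19.1]
wrist_force: [-0.0, -0.1, -0.5]
gripper_width: 0.5
```

>>> arm_command(plan=[0,0.2,0,0,0,0,0,0,0,0,0,0])

```text
t: 12.53
tcp_pos: [0.4505, 0.0006, 0.013]
orientation: [-90.0, -0.0, -19.1]
wrist_force: [-10.5, -0.6, 35.6]
gripper_width: 0.5
```

>>> arm_command(plan=[0,0.15,0,0,0,0,0,0,0,0,0,0])

```text
t: 12.7
tcp_pos: [0.4506, 0.0006, 0.0128]
orientation: [-90.1, -0.1, -19.1]
wrist_force: [-22.7, -0.7, 74.7]
gripper_width: 0.502
```

>>> arm_command(plan=[0,-0.3,0,0,0,0,0,-0.15,0,0,0,0,0,0,0,0,0,0])

```text
t: 12.95
tcp_pos: [0.4507, 0.0006, 0.0153]
orientation: [-90.0, -0.0, -19.1]
wrist_force: [-0.4, 0.1, -0.3]
gripper_width: 0.5
```

```bash
python3 -c "
from g import *
goal(-.067,.06,.0155,-19.1)
im=manip.capture('scene');cv2.imwrite('pics/scene12.png',im[200:275,240:340,::-1].repeat(8,0).repeat(8,1))"
```

```text
t 12.95 tcp [0.4507 0.0006 0.0153] board [0.0932 0.0589] ori [-8.999e+01 -4.000e-02 -1.914e+01] F [-0.4  0.1 -0.3] w 0.500 q [ 11.  19. -22. 127.  12.  36. -39.]
goal world [ 0.397 -0.15   0.016] r 0.425 tool shift cm [ -0.09  -0.02 -16.02]
turn [-0.    -0.001  0.001]
```

View pics/scene12.png

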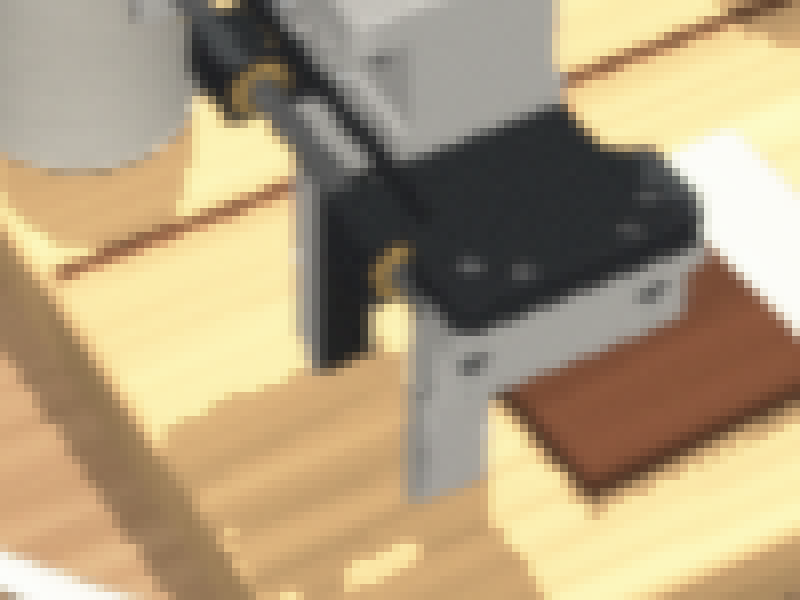

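>>> arm_command(plan=[-0.15,0,-0.4,0,0,0,-0.15,0,-0.5,0,0,0,0,0,-0.5,0,0,0,0,0,-0.3,0,0,0,0,0,-0.3,0,0,0,0,0,-0.3,0,0,0,0,0,-0.4,0,0,0,0,0,-0.4,0,0,0])

```text
t: 13.67
tcp_pos: [0.4374, -0.028, 0.015]
orientation: [-90.0, -0.0, -19.1]
wrist_force: [0.1, 1.1, 0.4]
gripper_width: 0.499
```

```bash
python3 -c "
from g import *
goal(-.067,.06,.0155,-19.1)
im=manip.capture('scene');cv2.imwrite('pics/scene13.png',im[150:300,220:420,::-1].repeat(4,0).repeat(4,1))"
```

```text
t 13.67 tcp [ 0.4374 -0.028   0.015 ] board [0.0618 0.0621] ori [-89.99  -0.   -19.14] F [0.1 1.1 0.4] w 0.499 q [ 14.  18. -22. 128.  11.  36. -35.]
goal world [ 0.397 -0.15   0.016] r 0.425 tool shift cm [  0.23  -0.05 -12.88]
turn [-0.    -0.001  0.   ]
```

View pics/scene13.png

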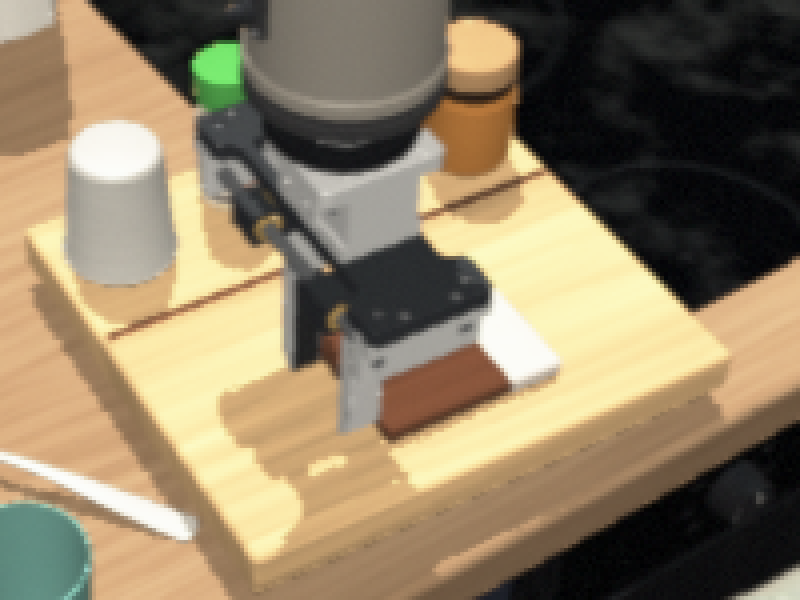

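>>> arm_command(plan=[0,0,-0.5,0,0,0,0,0,-0.6,0,0,0,0,0,-0.6,0,0,0,0,0,-0.6,0,0,0,0,0,-0.6,0,0,0,0,0,-0.6,0,0,0,0,0,-0.6,0,0,0,0,0,-0.6,0,0,0])

```text
t: 14.38
tcp_pos: [0.4218, -0.0728, 0.015]
orientation: [-90.0, -0.0, -19.1]
wrist_force: [0.5, 1.3, 1.1]
gripper_width: 0.502
```

```bash
python3 -c "
from g import *
goal(-.067,.06,.0155,-19.1)
im=manip.capture('scene');cv2.imwrite('pics/scene14.png',im[150:300,220:420,::-1].repeat(4,0).repeat(4,1))"
```

```text
t 14.38 tcp [ 0.4218 -0.0728  0.015 ] board [0.0144 0.0622] ori [-90.    -0.   -19.15] F [0.5 1.3 1.1] w 0.502 q [ 20.  17. -21. 130.  10.  35. -28.]
goal world [ 0.397 -0.15   0.016] r 0.425 tool shift cm [ 0.23 -0.05 -8.14]
turn [-0.    -0.001  0.   ]
```

View pics/scene14.png

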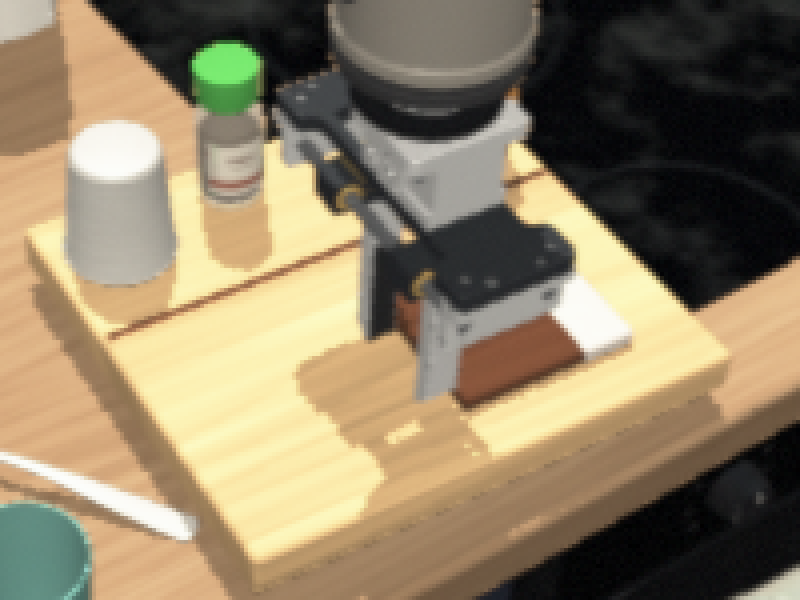

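>>> arm_command(plan=[0,0,-0.5,0,0,0,0,0,-0.6,0,0,0,0,0,-0.6,0,0,0,0,0,-0.6,0,0,0,0,0,-0.6,0,0,0,0,0,-0.6,0,0,0,0,0,-0.6,0,0,0,0,0,-0.6,0,0,0])

```text
t: 15.1
tcp_pos: [0.4063, -0.1171, 0.015]
orientation: [-90.0, 0.0, -19.1]
wrist_force: [0.1, 0.3, 1.0]
gripper_width: 0.502
```

>>> arm_command(plan=[0,0,-0.5,0,0,0,0,0,-0.5,0,0,0,0,0,-0.3,0,0,0,0,0,-0.2,0,0,0,0,0,0,0,0,0])

```text
t: 15.52
tcp_pos: [0.4015, -0.1311, 0.015]
orientation: [-90.0, 0.0, -19.2]
wrist_force: [-0.2, -1.0, 0.2]
gripper_width: 0.497
```

```bash
python3 -c "
from g import *
goal(-.067,.06,.0155,-19.1)
im=manip.capture('scene');cv2.imwrite('pics/scene15.png',im[130:280,260:460,::-1].repeat(4,0).repeat(4,1))
cv2.imwrite('pics/top15.png',manip.capture('top')[120:320,180:420,::-1].repeat(3,0).repeat(3,1))
"
```

```text
t 15.52 tcp [ 0.4015 -0.1311  0.015 ] board [-0.0473  0.0624] ori [-9.000e+01  1.000e-02 -1.917e+01] F [-0.2 -1.   0.2] w 0.497 q [ 27.  16. -20. 130.   9.  35. -19.]
goal world [ 0.397 -0.15   0.016] r 0.425 tool shift cm [ 0.24 -0.05 -1.97]
turn [ 0.    -0.001 -0.   ]
```

View pics/scene15.png

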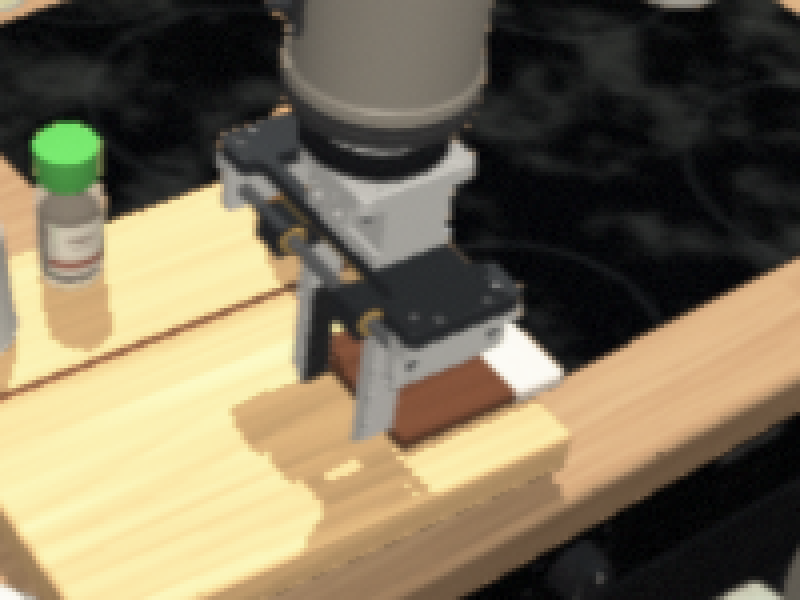

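View pics/top15.png

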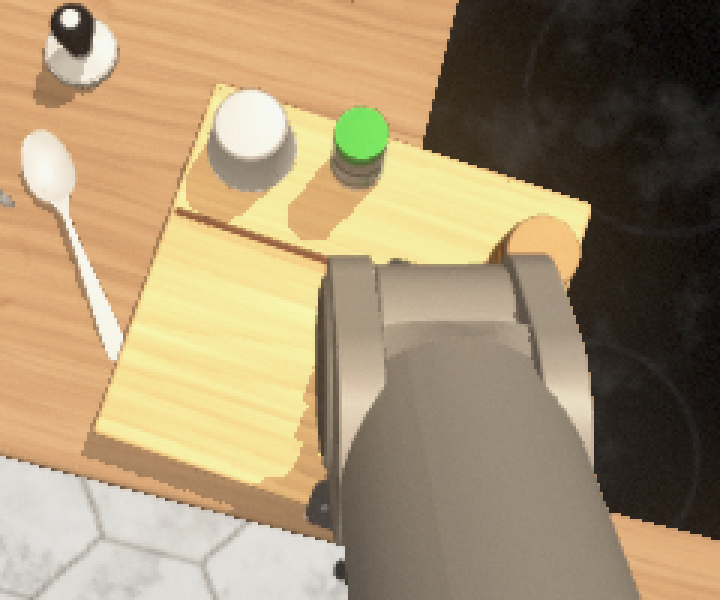

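```bash
python3 -c "
from g import *
s=manip.camera_info('scene')
print(toboard(ray(np.array([[513,393],[558,365],[398,435]])/4+[260,130],.05,s),B).round(4))"
```

```text
[[-0.1325  0.1057]
 [-0.1683  0.1   ]
 [-0.0582  0.1016]]
```

>>> arm_command(plan=[0,0,-0.4,0,0,0,0,0,-0.4,0,0,0,0,0,-0.3,0,0,0,0,0,-0.2,0,0,0,0,0,0,0,0,0])

```text
t: 16.03
tcp_pos: [0.3972, -0.1435, 0.015]
orientation: [-90.0, 0.0, -19.2]
wrist_force: [0.1, -0.2, 0.2]
gripper_width: 0.497
```

```bash
python3 -c "
from g import *
goal(-.067,.06,.0155,-19.1)
"
```

```text
t 16.03 tcp [ 0.3972 -0.1435  0.015 ] board [-0.0605  0.0623] ori [-9.000e+01  1.000e-02 -1.918e+01] F [ 0.1 -0.2  0.2] w 0.497 q [ 28.  16. -19. 130.   9.  35. -17.]
goal world [ 0.397 -0.15   0.016] r 0.425 tool shift cm [ 0.24 -0.05 -0.65]
turn [ 0.    -0.001 -0.   ]
```

>>> arm_command(plan=[0,0,-0.2,0,0,0,0,0,-0.15,0,0,0,0,0,0,0,0,0,0,0,0,0,0,0])

```text
t: 16.37
tcp_pos: [0.3962, -0.1464, 0.015]
orientation: [-90.0, 0.0, -19.1]
wrist_force: [-0.2, 0.6, 0.1]
gripper_width: 0.501
```

>>> arm_command(plan=[0,0,0.8,0,0,0,0,0,1.2,0,0,0,0,0,1.5,0,0,0,0,-1,2,0,0,0,0,-2,2.5,0,0,0,0,-2.5,3,0,0,0,0,-2.5,3,0,0,0,0,-2.5,3,0,0,0])

```text
t: 17.03
tcp_pos: [0.4519, 0.0165, 0.1213]
orientation: [-90.0, 0.0, -19.1]
wrist_force: [0.7, -0.5, -0.6]
gripper_width: 0.504
```

>>> arm_command(plan=[0,-1,3,0,0,0,0,-1,3,0,0,0,0,0,3,0,0,0,0,0,0,0,0,0])

```text
t: 17.37
tcp_pos: [0.4829, 0.1057, 0.141]
orientation: [-89.8, -0.1, -18.8]
wrist_force: [-1.7, -0.0, -0.6]
gripper_width: 0.497
```

```bash
python3 -c "
from g import *
st()
im=manip.capture('scene');cv2.imwrite('pics/scene16.png',im[:,:,::-1])
im=manip.capture('top');cv2.imwrite('pics/top16.png',im[:,:,::-1]);cv2.imwrite('pics/top16c.png',im[120:320,180:420,::-1].repeat(3,0).repeat(3,1))
"
```

```text
t 17.37 tcp [0.4829 0.1057 0.141 ] board [0.2031 0.0628] ori [-89.81  -0.09 -18.83] F [-1.7 -0.  -0.6] w 0.497 q [  6.  12. -29. 116.   7.  54. -45.]
```

View pics/scene16.png

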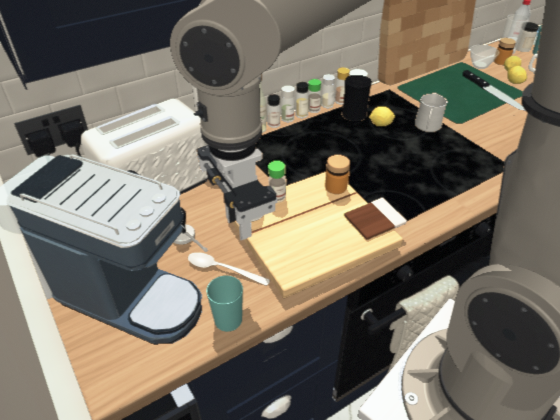

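View pics/top16c.png

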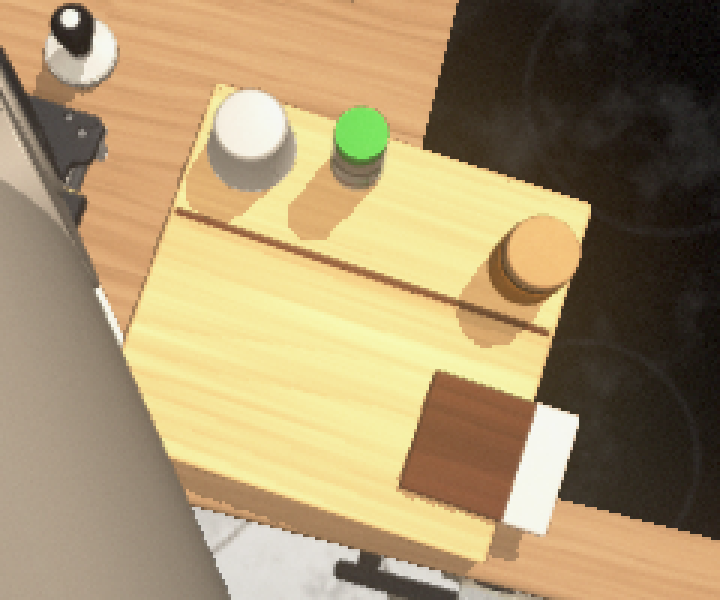

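The trivet lies flat and square, with its paint line (crop pixels (535,403) to (503,523)) almost at the board edge, and the jar is beyond the strip. Next I measure the line against the edge.

```bash
python3 -c "
from g import *
im=cv2.imread('pics/top16.png')[:,:,::-1].copy();hsv=masks(im)
reg=np.zeros(im.shape[:2],np.uint8);reg[238:305,308:380]=255
tm=cv2.inRange(hsv,(0,60,60),(17,255,175))&reg; wm=cv2.inRange(hsv,(0,0,205),(179,45,255))&reg
for n,m in (('white',wm),('brown',tm)):
  r,c=rect(clean(m),.05);bx=toboard(cv2.boxPoints(r),B);print(n,r[1],r[2],toboard(r[0],B),bx.round(4).tolist())
C,L=board(im);print(toboard(C,B).round(4).tolist())
# direct: paint line by hand in crop
p=np.array([[535.5,403],[503,523]])/3+[180,120]-.33
print(toboard(ray(p,.05),B))
q=np.array([[590,204],[487,560]])/3+[180,120]-.33
print(toboard(ray(q,.04),B))
s=manip.camera_info('scene')
print(toboard(ray([[361.0,203.3]],.121),B))
im=cv2.imread('pics/scene16.png');cv2.imwrite('pics/s16c.png',im[180:255,335:435].repeat(8,0).repeat(8,1))
"
```

```text
white (0.03124305233359337, 0.08858547359704971) 70.80130004882812 [[-0.16669224  0.06190364]] [[-0.18219999969005585, 0.10620000213384628], [-0.18240000307559967, 0.01759999990463257], [-0.15119999647140503, 0.01759999990463257], [-0.1509999930858612, 0.10620000213384628]]
brown (0.09380993992090225, 0.11189912259578705) 70.85928344726562 [[-0.11974173  0.07430325]] [[-0.16660000383853912, 0.13030000030994415], [-0.16670000553131104, 0.018400000408291817], [-0.07289999723434448, 0.018300000578165054], [-0.07280000299215317, 0.13019999861717224]]
[[0.14659999310970306, -0.1370999962091446], [-0.14790000021457672, -0.1387999951839447], [-0.1467999964952469, 0.13809999823570251], [0.14839999377727509, 0.13850000500679016]]
[[-0.14939926  0.01823001]
 [-0.15205525  0.10731228]]
[[-0.14671603 -0.13816598]
 [-0.15033393  0.1355078 ]]
[[-0.11410884 -0.07467629]]
```

View pics/s16c.png

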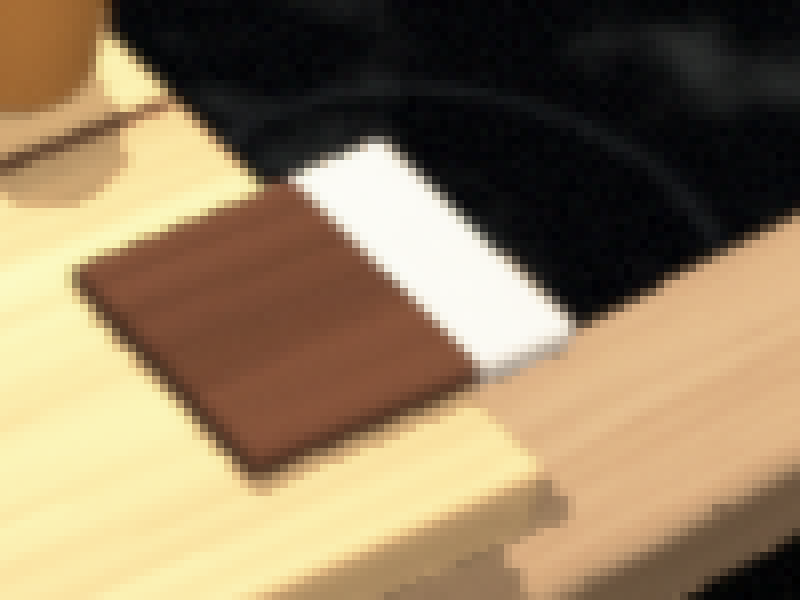

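>>> arm_command(plan=[0,-1,0,0,0,0,0,-2,0,0,0,0,0,-2,0,0,0,0,0,-1,0,0,0,0,0,0,0,0,0,0,0,0,0,0,0,0,0,0,0,0,0,0])

```text
t: 18.05
tcp_pos: [0.481, 0.0988, 0.1993]
orientation: [-90.0, 0.0, -19.2]
wrist_force: [-0.5, -0.2, -0.7]
gripper_width: 0.499
```

```bash
python3 -c "
from g import *
st();im=manip.capture('scene');a=cv2.imread('pics/scene16.png')
print('trivet/jar region diff',np.abs(im[150:260,310:420,::-1].astype(int)-a[150:260,310:420]).max(), np.abs(im[150:260,310:420,::-1].astype(int)-a[150:260,310:420]).mean())
manip.finish_job()"
```

```text
t 18.05 tcp [0.481  0.0988 0.1993] board [0.1959 0.0623] ori [-9.003e+01  4.000e-02 -1.918e+01] F [-0.5 -0.2 -0.7] w 0.499 q [  8.   8. -29. 112.   4.  61. -42.]
trivet/jar region diff 10 0.9350137741046832
the job is handed in; nothing more can be done
```

I pushed the honey jar across the strip with both fingers, then pushed the trivet square to the right with the open fingers against its left end. I backed the arm off and handed the job in at 18.1 s; no verdict is reported.

**Last checks**
- **Jar:** upright at board y about -74.5 mm (limit -62), with the top and scene views agreeing to within 1 mm in y.
- **Trivet:** flat, within about 0.2° of square, centre at board y about 62 mm. The paint line is at x about -149 to -152 mm, against the edge at -150 mm.
- **Scene:** the jar and trivet did not move between the last two pictures. By eye, the bystanders I could see in the last pictures looked unmoved.
- **Robot:** clear of everything.

**What did not go to plan**
- The first pass at the trivet missed. With the jaws half open, the fingertips sat about 27 mm above the given TCP, so they slid over the trivet without touching it.
- To find the right height I lowered the fingers onto the bare board, which briefly read about 75 N at the wrist. That is below the 120 N wrist limit. It is above the 40 N limit for the arm or gripper body, but I took it to be the fingertips pressing.
- My first rough reading of the jar gave y = -66 mm. A closer look corrected it to -74.5 mm before I moved the trivet.

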